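# Pin the clevis joint and offer up its keeper plate

## Task

Take the headed steel pin from its stand and push it down through the fork and the link eye of the clevis bracket until its head sits fully home on the fork, and let go of it. Then take the longer of the two keeper plates by its rib, carry it over the row of bottles and the cup without disturbing anything else, and stop with it level about a centimetre above the tops of the pin and the bracket's dowel, one plate hole in line with each, the plate touching neither. Finish there, still holding the plate in the gripper, so that I can check the fit before it goes on.

Things in the scene. Friction and masses are not known exactly. Their poses are not given: they have to be found in the camera images.
- bracket: Grey steel clevis bracket, fixed. Origin: bench level, midway between pin axis (y +30 mm) and dowel axis (y -30). Base x -45..125, y -57..63, 10 thick. Fork at y +30: two level tines 44x44x10, tops at z 40 and 66, web on the +y side, open to -y; upright 14.5 mm through hole. At y -30 a 28 mm square boss to z 74 with a 10 mm dowel, top z 108. All else is under z 67
- link (a joint): Turn (rad) of the flat link about an upright pivot at bracket (100, 30) mm; it runs along the bracket's -x, 12 mm thick (z 42 to 54), its eye with a 14.5 mm hole between the tines. 0: eye in line with the fork holes; starts within 0.012 (1.2 mm off), turns easily, at most 0.03 either way; the tapered pin nose pushes it into line
- fork_hole (a point): Mouth of the fork's pin hole: on the hole axis, at the top face of the upper tine (66 mm above the bench). Axes as the bracket's
- dowel_top (a point): Centre of the top of the bracket's dowel, 108 mm above the bench
- keeper_place (a point): Point on the bracket 108 mm above the bench, midway between the fork hole's axis and the dowel's axis, which are 60 mm apart along the bracket's y. The tops of the seated pin and the dowel are both at this height
- pin: Loose steel pin, 0.1 kg, upright in its stand. Origin: centre of the nose (lower end), z along the pin upward. Shank 12 mm diameter, z 0 to 50 mm, the first 10 mm tapering to a 6 mm nose; head 24 mm diameter, z 50 to 58; round neck to grip, 12 mm, z 58 to 92. Seated, the head's underside lies on the upper tine and the origin is 16 mm above the bench
- stand: Grey plastic block 56 x 56 x 56 mm fixed on the bench, with an upright 14.5 mm through hole in its middle that holds the pin, the pin's head resting on its top. Origin: centre of the underside
- keeper_long: Loose steel keeper plate, the longer one: 100 (its x) x 30 (y) x 5 mm, 0.11 kg, lying flat, two 15 mm through holes at x -30 and +30 mm, and an upright dark grip rib in the middle, 38 mm along x, 12 mm thick along y, z 5 to 43 mm. Origin: centre of the underside, z up. Both ends are alike
- keeper_short: The shorter keeper plate, not wanted: 76 x 30 x 5 mm, holes 40 mm apart, rib 22 mm long, otherwise like the long one. Leave it. Origin: centre of the underside
- tool_cup: Black round cup with thin sticks in it, 62 mm diameter, 147 mm high with the sticks, loose; one of three things in a row across the way. Origin: centre of the underside
- solvent_bottle: White round bottle, 65 mm diameter, 141 mm high, loose; in the same row. Origin: centre of the underside
- flux_bottle: Small brown bottle with a pointed red cap, 31 mm diameter, 90 mm high, loose; in the same row. Origin: centre of the underside

How it is judged:
By the outcome, as a careful person would: the job done as asked, in the order asked, and still so for the second after the job is handed in, while the arm keeps its last pose, push and grip.
It also fails if it takes over 62 s, if anything falls off the work surface, if the arm or the gripper's body presses on something with over 40 N, if the wrist force passes 120 N, or if a joint passes its speed limit or range.

## Robot

A 7-joint arm with a two-finger parallel gripper is mounted at the origin on a cart in front of the work surface, level with it; the furniture and walls round the work are solid. World frame = base frame: x ahead of the robot, y to its left, z up, the work surface at z = 0. Lengths are in m, angles in degrees, forces in N, time in s.
With the tool pointing down it reaches from about 0.35 to 0.9 m from the base axis. Payload 7.2 kg.
Tool frame: the origin (TCP) lies at the very end of the fingers, on their centre line; the grasp point (between the pads) lies 19 mm behind it (robot.pinch_z is the z of the grasp point in the tool frame, in m); z points along the fingers, y is the line along which they close (so a half turn about z gives the same grasp; the last joint's range is limited). The gripper opens to 88 mm and grips with 3 to 60 N. Pads are 20 mm wide; open, the fingers measure 115 mm over their backs; the gripper's body (75 mm by 178 mm) begins 61 mm behind the grasp point.
Start: joints at [62.785, 23.554, -0.728, 91.456, 0.321, 64.991, -4.71], TCP at [0.247, -0.574, 0.223] pointing down, gripper open.
Joint ranges: [-169.25, 169.25], [-16.82, 113.86], [-84.01, 82.57], [7.8, 145.47], [-59.2, 239.2], [7.22, 106.19], [-163.78, 163.78]. Speed limits (degrees/s): [136.94, 136.94, 172.46, 172.46, 180, 180, 180].

## Interface

Orientations are given as [roll, pitch, yaw] about the fixed x, y, z axes, in that order (R = Rz(yaw) Ry(pitch) Rx(roll)).
In Python, from bench import robot gives the robot as it stands. The module is installed in compiled form; this text tells all that it offers.
- The arm moves only by the tool arm_command, never from a script. Its argument "steps" is a list that holds one entry, the list of rows, each a list of 7 numbers: the shift along the tool's x, y, z in units of 0.03 m (1.0 is 0.03 m), then the turn, a rotation vector about the tool's x, y, z in units of 4 degrees (1.0 is 4 degrees), then the opening, from 0 (shut) to 1 (fully open). In form: [[[tx, ty, tz, ax, ay, az, fingers], ...]]. A call has 1 to 12 rows; each row shifts and turns the commanded pose from where the row before left it, along the tool's axes as they then stand; what a row does not reach is not made up. A row lasts 1/10 s, in which the tool goes at most 50 mm and 8.59 degrees, less where a joint would pass 70% of its speed; a pose out of reach is approached as far as the arm can. A call with a number of a shift or a turn outside -1 to 1 is refused whole. A call with a gripper value outside its range is refused whole. The fingers move at their own pace and stop on an object; "newtons" is the grip in N (left out, the last holds). Time passes only in rows, so rows that do not move let the fingers close. It gives the time, the measured TCP pose, the force, the opening and the grip force at its end, in the units of the state.
- robot.get_obs(): the state, without advancing time (a new reading comes with each control period).
- robot.get_image(name): name is "side" or "top"; returns a dict with "color" (420x560x3 uint8, red, green, blue), "mtx" (3x3 intrinsics, pixels), "extrinsics" (4x4, takes a point from camera to world coordinates). Camera axes: x right, y down, z forward; pixel columns grow to the right and rows downward; lengths in m; the calibration is good to about 2 mm. A picture is of the moment at which its call begins. There is no depth.
- robot.sign_off(): hands the job in; it is judged then, once.
Trained networks look in a picture, given as the dict that the camera call returned (one of the last four; its "shot" number tells which), for a name from the list of things; names that differ only in an ending like _2 or _b are one class to them, and where a whole thing is asked for, a point or a joint stands for the part that bears it (a point fixed in the world has none). Each returns a list of dicts, best first, with "p" (0 to 1); they miss things now and then, are a little off and sometimes report something else, mostly with a low value. They report only what shows in the picture. A call takes as long as a camera call.
- robot.regions_of(label, picture): "mask" (420x560 bool, what is visible of it).
- robot.pinpoint(label, picture): "at" ([x, y, z] in m, in the coordinates of the camera as it stood for that picture, good to about 4 mm: a listed point, or the origin of a listed thing).
The state is a dict: "time": time; "qpos": joint angles; "qd": joint speeds; "effort": joint torques, N m; "tool_pos": TCP position; "tool_rot": TCP orientation; "force": force on the tool from outside, world axes, zero at the start; "moment": the same for the moment, N m; "grip_width": finger opening in m; "grip_force": force on a finger pad.
Only numpy, scipy, OpenCV 4.12 (cv2) and the standard library are available. Lean on these libraries where they do the work, as an engineer would, in place of code of your own. Each camera call takes 0.05 s, during which the arm holds its last target. There are 200 camera calls.

## Working session

There is one attempt and no reset: what is moved stays moved. The work goes in short steps, Python scripts to look and compute and a tool call to move; the robot and the scene stay as the last step left them, time stands still between calls to the robot, and variables do not carry over. Pictures are saved under pics/ and viewed, at most 10 in all, crops included, and the job is handed in when it is done.

Besides the shell and the picture viewer there is one more tool, called as name(argument=value, ...) on one line, values as JSON. arm_command: Moves the arm, as the interface text tells. Shifts and turns lie within -1 to 1; 1 stands for 0.03 m of shift or 4 degrees of turn. Its arguments: {"type":"object","properties":{"steps":{"type":"array","items":{"type":"array","items":{"type":"array","items":{"type":"number","minimum":-1,"maximum":1}}}},"newtons":{"type":"number"}},"required":["steps"]}

```bash
mkdir -p pics; cat > h.py <<'E'
import numpy as np, cv2
from bench import robot
from scipy.spatial.transform import Rotation as R
def world(im,p): 
    return (im["extrinsics"]@np.r_[p,1])[:3]
def proj(im,P):
    c=np.linalg.inv(im["extrinsics"])@np.r_[P,1]; q=im["mtx"]@c[:3]; return q[:2]/q[2]
def ray(im,uv,z):
    d=im["extrinsics"][:3,:3]@np.linalg.inv(im["mtx"])@np.r_[uv,1]; o=im["extrinsics"][:3,3]
    return o+d*(z-o[2])/d[2]
def save(im,n): cv2.imwrite("pics/"+n,im["color"][:,:,::-1])
E
python3 - <<'E'
from h import *
np.set_printoptions(precision=4,suppress=True)
print(robot.get_obs(),robot.pinch_z)
ims=[]
for c in("side","top"):
    im=robot.get_image(c);save(im,c+"0.png");ims.append(im);print(c,im["extrinsics"],im["mtx"][0,0])
    for n in "bracket link fork_hole dowel_top keeper_place pin stand keeper_long keeper_short tool_cup solvent_bottle flux_bottle".split():
        for d in robot.pinpoint(n,im)[:2]:
            w=world(im,d["at"]);print(n,round(d["p"],2),w,proj(im,w).round())
E
```

```text
{'time': 0.0, 'qpos': array([62.7864, 23.6008, -0.7274, 91.5044,  0.3209, 64.9886, -4.7129]), 'qd': array([ 0.0553, -0.0329,  0.0764,  0.0758,  0.0064,  0.0065, -0.0102]), 'effort': array([  0.0001, -58.7957,   0.6418, -29.1082,  -0.0537,   0.0183,
         0.0001]), 'tool_pos': array([ 0.247 , -0.5736,  0.2218]), 'tool_rot': array([-179.9085,    0.0069,   23.3034]), 'force': array([ 0.8429, -0.2552, -0.3599]), 'moment': array([-0.0269, -0.0016, -0.0154]), 'grip_force': 0.0, 'grip_width': 0.08773943735984442} -0.0187
side [[-0.9312 -0.1545  0.3302  0.1885]
 [-0.3641  0.3543 -0.8613  0.693 ]
 [ 0.0161 -0.9223 -0.3862  0.4194]
 [ 0.      0.      0.      1.    ]] 406.37677290496373
bracket 0.57 [ 0.4415  0.2051 -0.0043] [250. 317.]Traceback (most recent call last):
  File "<stdin>", line 8, in <module>
ValueError: it knows: bracket, dowel_top, flux_bottle, fork_hole, keeper_long, keeper_place, keeper_short, pin, solvent_bottle, stand, tool_cup
```

```bash
python3 - <<'E'
from h import *
np.set_printoptions(precision=4,suppress=True)
for c in("side","top"):
    im=robot.get_image(c);save(im,c+"0.png")
    if c=="top":print(c,im["extrinsics"],im["mtx"][0,0])
    for n in "bracket fork_hole dowel_top keeper_place pin stand keeper_long keeper_short tool_cup solvent_bottle flux_bottle".split():
        for d in robot.pinpoint(n,im)[:2]:
            w=world(im,d["at"]);print(n,round(d["p"],2),w,proj(im,w).round())
E
```

```text
bracket 0.98 [ 0.4407  0.2031 -0.0038] [251. 316.]
fork_hole 0.79 [0.4341 0.2292 0.0652] [246. 290.]
dowel_top 0.69 [ 0.4492  0.0122 -0.0028] [288. 261.]
dowel_top 0.6 [0.454  0.1748 0.1067] [250. 248.]
keeper_place 0.92 [0.4386 0.2044 0.1086] [250. 257.]
stand 0.72 [ 0.4465  0.0101 -0.0035] [290. 261.]
keeper_short 0.75 [ 0.4101 -0.2747 -0.0014] [342. 212.]
keeper_short 0.65 [ 0.5374 -0.2626 -0.0002] [295. 206.]
tool_cup 0.83 [ 0.4733 -0.1441 -0.0006] [303. 228.]
solvent_bottle 0.69 [ 0.5765 -0.1552 -0.0045] [265. 220.]
flux_bottle 0.68 [ 0.3817 -0.1388  0.0009] [339. 235.]
top [[-0.0061 -0.9939  0.1103  0.3442]
 [-0.9999  0.0074  0.0108 -0.0302]
 [-0.0116 -0.1102 -0.9938  1.1806]
 [ 0.      0.      0.      1.    ]] 441.06519388254264
bracket 0.76 [0.4435 0.209  0.0039] [197. 220.]
bracket 0.21 [0.4294 0.2377 0.0684] [180. 224.]
fork_hole 0.73 [0.4275 0.2377 0.0654] [181. 224.]
dowel_top 0.71 [0.4484 0.182  0.1057] [199. 215.]
keeper_place 0.98 [0.4394 0.2084 0.109 ] [188. 218.]
stand 0.65 [0.4476 0.0178 0.0032] [268. 218.]
keeper_long 0.55 [ 0.5384 -0.2569 -0.0032] [369. 184.]
keeper_short 0.75 [ 0.4139 -0.2743  0.0009] [377. 230.]
tool_cup 0.95 [ 0.468  -0.1368 -0.0032] [325. 210.]
solvent_bottle 0.95 [ 0.5697 -0.1531 -0.0014] [331. 173.]
flux_bottle 0.7 [ 0.3836 -0.1354 -0.0027] [325. 242.]
```

View pics/side0.png

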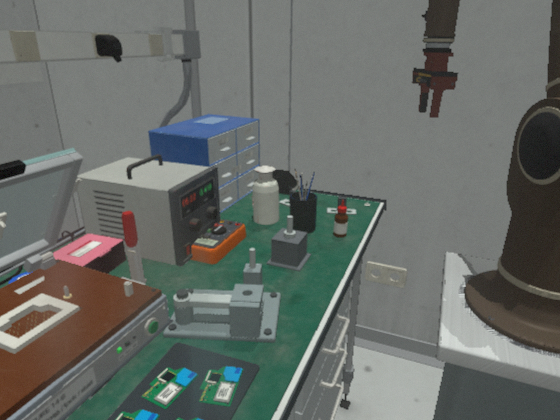

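View pics/top0.png

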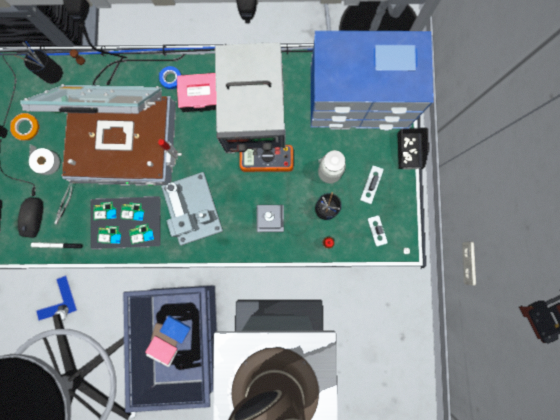

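The side view shows the bracket around (235,310), stand and pin (290,245) and the bottle row (265–340, 200–220). In the top view the bracket is at (190,210), the stand at (269,218), the long keeper at (372,184) and the short one at (377,231). I'll zoom in.

```bash
python3 - <<'E'
import cv2,numpy as np
t=cv2.imread("pics/top0.png");s=cv2.imread("pics/side0.png")
r=lambda a,f:cv2.resize(a,None,fx=f,fy=f,interpolation=cv2.INTER_CUBIC)
o=np.zeros((600,800,3),np.uint8)
a=r(t[165:250,160:290],4.5);o[:a.shape[0],:a.shape[1]]=a      # 585x382
a=r(t[160:250,350:395],4.5);o[:a.shape[0],590:590+a.shape[1]]=a
cv2.imwrite("pics/c1.png",o)
cv2.imwrite("pics/c2.png",r(s[205:345,160:320],4.2))
E
```

```text
(no output)
```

View pics/c1.png

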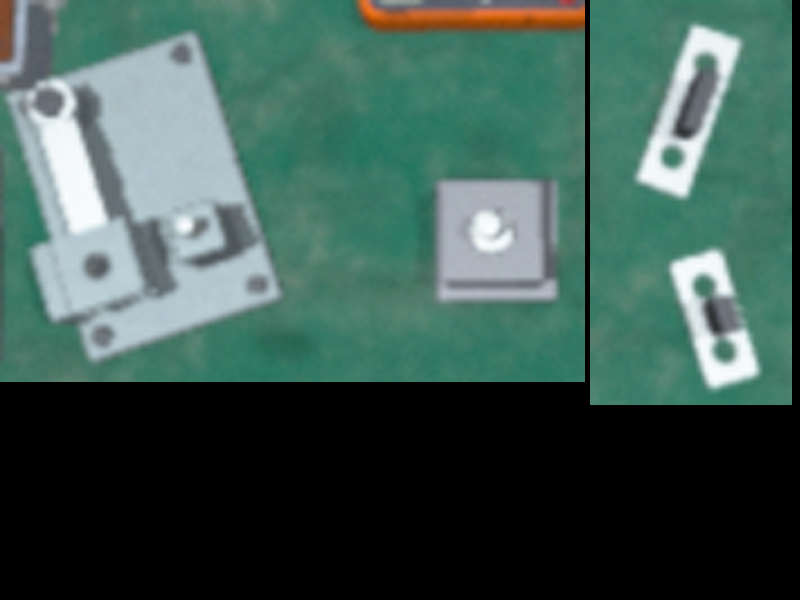

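View pics/c2.png

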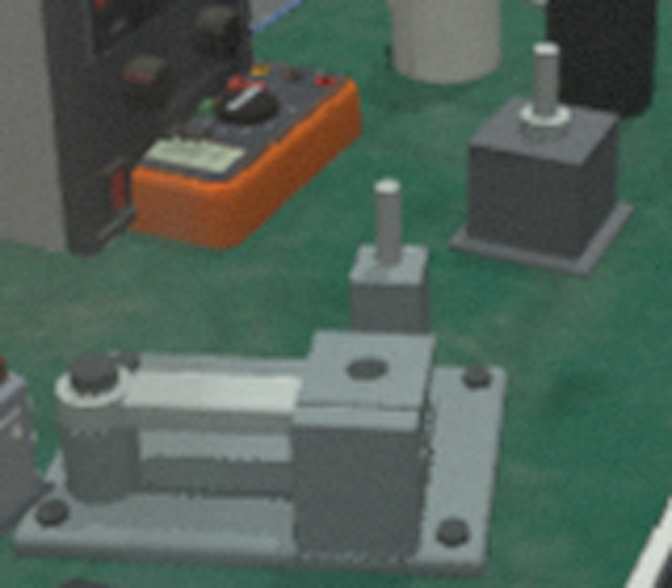

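The crops show these features:
- Top crop: fork hole (96,265), dowel top (186,226), base corners (197,32), (281,296), (93,360), (8,95), and long plate holes (705,61) and (673,157).
- Side crop: fork hole (367,369), dowel top (387,187) and pin top (546,49).

```bash
python3 - <<'E'
from h import *
from scipy.optimize import least_squares
np.set_printoptions(precision=4,suppress=True)
S=robot.get_image("side");T=robot.get_image("top")
def T_(x,y,ox=160,oy=165): k=.5/4.5-.5; return np.array([x/4.5+ox+k,y/4.5+oy+k])
def S_(x,y): k=.5/4.2-.5; return np.array([x/4.2+160+k,y/4.2+205+k])
for n,t,s,z in(("fork",T_(96,265),S_(367,369),.066),("dowel",T_(186,226),S_(387,187),.108),("pin",T_(486,223),S_(546,49),.098)):
    print(n,t,s,ray(T,t,z),ray(S,s,z))
C=[(T,T_(197,32),(125,-57,10)),(T,T_(281,296),(-45,-57,10)),(T,T_(93,360),(-45,63,10)),(T,T_(8,95),(125,63,10)),
(T,T_(96,265),(0,30,66)),(T,T_(186,226),(0,-30,108)),(S,S_(367,369),(0,30,66)),(S,S_(387,187),(0,-30,108)),
(S,S_(506,370),(-45,-57,10)),(S,S_(485,562),(-45,63,10)),(S,S_(18,545),(125,63,10))]
def f(v):
    c,s=np.cos(v[2]),np.sin(v[2]);M=np.array([[c,-s,0],[s,c,0],[0,0,1]])
    return np.ravel([proj(i,np.r_[v[:2],0]+M@np.array(p)/1000)-u for i,u,p in C])
r=least_squares(f,[.44,.205,.3]);v=r.x;print(v,np.degrees(v[2]),r.fun.reshape(-1,2))
for n in (1,-1): print("fork" if n>0 else "dowel",v[0]-n*.03*np.sin(v[2]),v[1]+n*.03*np.cos(v[2]))
# stand top corners
for s in((437,180),(545,180),(545,283),(437,283)): print("st",ray(T,T_(*s),.056))
# long plate: mask & holes
g=lambda x,y:T_(x-590,y,350,160)
h1=ray(T,g(705,61),.005);h2=ray(T,g(673,157),.005);print("holes",h1,h2,np.linalg.norm(h1-h2),np.degrees(np.arctan2(*(h1-h2)[1::-1])))
P=[ray(T,g(*q),.005) for q in((691,25),(741,40),(686,199),(637,181))];print("corners",np.array(P),np.mean(P,0))
a=(P[0]+P[1]-P[2]-P[3])/2;print(np.linalg.norm(a),np.degrees(np.arctan2(a[1],a[0])))
for n in("keeper_long","keeper_short","tool_cup","solvent_bottle","flux_bottle"):
  for d in robot.regions_of(n,T)[:2]:
    y,x=np.nonzero(d["mask"]);print(n,d["p"],x.mean(),y.mean(),len(x), ray(T,(x.mean(),y.mean()),.005))
E
```

```text
fork [180.9444 223.5   ] [247.     292.4762] [0.4298 0.2365 0.066 ] [0.4291 0.2354 0.066 ]
dowel [200.9444 214.8333] [251.7619 249.1429] [0.4475 0.1778 0.108 ] [0.4475 0.1799 0.108 ]
pin [267.6111 214.1667] [289.619  216.2857] [0.4489 0.0149 0.098 ] [0.4471 0.0142 0.098 ]
[0.4382 0.2067 0.3275] 18.763716893218145 [[-0.4236 -0.3799]
 [ 0.6195  0.3888]
 [-0.4974  1.0044]
 [-0.7063  0.0775]
 [ 0.5378  0.4877]
 [-0.2139 -0.1427]
 [ 0.3902 -0.0196]
 [ 0.258  -0.4789]
 [ 0.6253 -0.9485]
 [ 0.4104  0.0851]
 [-2.1814 -0.8497]]
fork 0.4285660876963181 0.23511300646135364
dowel 0.44786605704728844 0.17830181757173785
st [0.4779 0.0446 0.056 ]
st [ 0.4774 -0.0171  0.056 ]
st [ 0.4186 -0.0167  0.056 ]
st [0.419  0.0446 0.056 ]
holes [ 0.567  -0.2719  0.005 ] [ 0.509  -0.2511  0.005 ] 0.06157012035917463 -19.70926738553685
corners [[ 0.589  -0.2641  0.005 ]
 [ 0.5796 -0.2938  0.005 ]
 [ 0.4837 -0.2581  0.005 ]
 [ 0.4948 -0.2293  0.005 ]] [ 0.5368 -0.2614  0.005 ]
0.1013897763391788 -20.347966969732067
keeper_long 0.85 371.96153846153845 183.89592760180994 442 [ 0.5378 -0.2624  0.005 ]
keeper_short 0.78 377.0933333333333 228.88666666666666 150 [ 0.4165 -0.2726  0.005 ]
tool_cup 0.84 328.3092224231465 205.73056057866185 553 [ 0.4795 -0.144   0.005 ]
tool_cup 0.5 269.81874039938555 217.9231950844854 651 [0.4478 0.0129 0.005 ]
solvent_bottle 0.59 332.0473282442748 166.25648854961833 655 [ 0.5869 -0.156   0.005 ]
flux_bottle 0.58 328.5 242.0 116 [ 0.3825 -0.1428  0.005 ]
```

arm_command(steps=[[[0.77,-0.85,0,0,0,0,0.6],[0.77,-0.85,0,0,0,0,0.6],[0.77,-0.85,0,0,0,0,0.6],[0.77,-0.85,0,0,0,0,0.6],[0.77,-0.85,0,0,0,0,0.6],[0.77,-0.85,0,0,0,0,0.6],[0.77,-0.85,0,0,0,0,0.6],[0.77,-0.85,0,0,0,0,0.6],[0.77,-0.85,0,0,0,0,0.6],[0.77,-0.85,0,0,0,0,0.6],[0.77,-0.85,0,0,0,0,0.6],[0.77,-0.85,0,0,0,0,0.6]]], newtons=40)

```text
time: 2.85
tool_pos: [0.3811, -0.182, 0.2229]
tool_rot: [180.0, -0.0, 23.3]
force: [0.3, 0.2, 0.2]
grip_width: 0.0526
grip_force: 0.0
```

arm_command(steps=[[[0,0,0,0,0,-1,0.6],[0,0,0,0,0,-1,0.6],[0,0,0,0,0,-1,0.6],[0,0,0,0,0,-1,0.6],[0,0,0,0,0,-1,0.6],[0,0,0,0,0,-1,0.6],[0,0,0,0,0,-1,0.6],[0,0,0,0,0,-1,0.6],[0,0,0,0,0,-1,0.6],[0,0,0,0,0,-1,0.6],[0,0,0,0,0,-1,0.6],[0,0,0,0,0,-1,0.6]]])

```text
time: 4.05
tool_pos: [0.3808, -0.1833, 0.2228]
tool_rot: [180.0, 0.0, 71.5]
force: [0.5, 0.0, -0.3]
grip_width: 0.0527
grip_force: 0.0
```

arm_command(steps=[[[0,0,0,0,0,-1,0.6],[0,0,0,0,0,-1,0.6],[0,0,0,0,0,-1,0.6],[0,0,0,0,0,-1,0.6],[0,0,0,0,0,-1,0.6],[0,0,0,0,0,-1,0.6],[0,0,0,0,0,-1,0.6],[0,0,0,0,0,-1,0.6],[0,0,0,0,0,-1,0.6],[0,0,0,0,0,-0.4,0.6],[0,0,0,0,0,0,0.6]]])

```text
time: 5.15
tool_pos: [0.3808, -0.1833, 0.2227]
tool_rot: [180.0, 0.0, 108.9]
force: [-0.0, -1.1, 0.8]
grip_width: 0.0523
grip_force: 0.0
```

```bash
cat >> h.py <<'E'
def go(x,y,z,yaw):
    o=robot.get_obs();Rt=R.from_euler("xyz",o["tool_rot"],degrees=True);G=R.from_euler("xyz",[180,0,yaw],degrees=True)
    np.set_printoptions(precision=3,suppress=True)
    print("t",o["time"],"pos",o["tool_pos"],o["tool_rot"],"F",o["force"],"w",o["grip_width"],o["grip_force"],"q7",o["qpos"])
    print("turn/4deg",(Rt.inv()*G).as_rotvec(degrees=True)/4,"shift/.03 now-axes",Rt.inv().apply(np.r_[x,y,z]-o["tool_pos"])/.03,"goal-axes",G.inv().apply(np.r_[x,y,z]-o["tool_pos"])/.03)
E
python3 -c "
from h import *
go(.448,.0145,.067,108.8)"
```

```text
t 5.15 pos [ 0.381 -0.183  0.223] [179.993   0.013 108.883] F [-0.028 -1.077  0.756] w 0.05226397883262843 0.0 q7 [ 39.57    4.831 -21.489 116.554   2.071  58.953  35.966]
turn/4deg [0.002 0.003 0.021] shift/.03 now-axes [5.515 4.253 5.191] goal-axes [5.52  4.246 5.191]
```

arm_command(steps=[[[0.69,0.531,0,0,0,0,0.6],[0.69,0.531,0,0,0,0,0.6],[0.69,0.531,0,0,0,0,0.6],[0.69,0.531,0,0,0,0,0.6],[0.69,0.531,0,0,0,0,0.6],[0.69,0.531,0,0,0,0,0.6],[0.69,0.531,0,0,0,0,0.6],[0.69,0.531,0,0,0,0,0.6],[0,0,0.8,0,0,0,0.6],[0,0,0.8,0,0,0,0.6],[0,0,0.4,0,0,0,0.6],[0,0,0,0,0,0,0.6]]])

```text
time: 6.35
tool_pos: [0.4467, 0.0145, 0.1614]
tool_rot: [-179.8, -0.1, 108.9]
force: [0.7, 0.2, 0.5]
grip_width: 0.053
grip_force: 0.0
```

```bash
python3 - <<'E'
from h import *
go(.448,.0145,.067,108.8)
r=lambda a,f:cv2.resize(a,None,fx=f,fy=f,interpolation=cv2.INTER_CUBIC)
S=robot.get_image("side");o=robot.get_obs()
c=S["color"][150:290,220:360,::-1].copy()
c=r(c,4)
for P in (o["tool_pos"],[.448,.0145,.098],[.448,.0145,.064]):
    u=proj(S,P);cv2.circle(c,tuple(int(q) for q in ((u-[220,150]+.5)*4)),4,(0,0,255),1)
cv2.imwrite("pics/c3.png",c)
E
```

```text
t 6.35 pos [0.447 0.015 0.161] [-179.843   -0.064  108.859] F [0.698 0.186 0.487] w 0.052972945390939254 0.0 q7 [ 20.327  13.218 -32.28  117.448   8.882  51.822   2.06 ]
turn/4deg [-0.039 -0.016  0.015] shift/.03 now-axes [-0.018  0.05   3.146] goal-axes [-0.015  0.041  3.146]
```

View pics/c3.png

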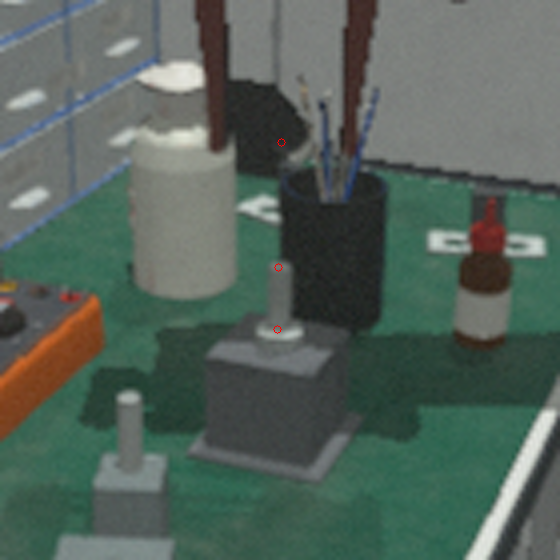

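The gripper straddles the pin: pin top at crop (281,265), finger midpoint column about 282. I'll descend and grip.

arm_command(steps=[[[0,0.03,0.7,0,0,0,0.6],[0,0,0.7,0,0,0,0.6],[0,0,0.7,0,0,0,0.6],[0,0,0.6,0,0,0,0.6],[0,0,0.4,0,0,0,0.6],[0,0,0,0,0,0,0.4],[0,0,0,0,0,0,0],[0,0,0,0,0,0,0],[0,0,0,0,0,0,0],[0,0,0,0,0,0,0],[0,0,0,0,0,0,0],[0,0,0,0,0,0,0]]], newtons=40)

```text
time: 7.6
tool_pos: [0.4486, 0.0148, 0.0699]
tool_rot: [180.0, 0.0, 108.9]
force: [0.1, -1.1, 5.9]
grip_width: 0.0106
grip_force: 40.0
```

arm_command(steps=[[[0,0,-0.3,0,0,0,0],[0,0,-0.6,0,0,0,0],[0,0,-0.8,0,0,0,0],[0,0,-0.8,0,0,0,0],[0,0,-0.8,0,0,0,0],[0,0,-0.8,0,0,0,0],[0,0,-0.5,0,0,0,0],[0,0,0,0,0,0,0],[0,0,0,0,0,0,0]]])

```text
time: 8.5
tool_pos: [0.4483, 0.0149, 0.2075]
tool_rot: [180.0, 0.0, 108.9]
force: [0.0, -0.0, -1.3]
grip_width: 0.0107
grip_force: 40.0
```

```bash
python3 - <<'E'
from h import *
go(.429,.2355,.21,108.8)
S=robot.get_image("side");T=robot.get_image("top");o=robot.get_obs()
for im in (S,T):
  for d in robot.pinpoint("pin",im)[:2]: print(d["p"],world(im,d["at"])-o["tool_pos"])
c=S["color"][130:280,220:360,::-1].copy();c=cv2.resize(c,None,fx=4,fy=4,interpolation=cv2.INTER_CUBIC)
for dz in (0,-.003,-.011,-.061):
    u=proj(S,o["tool_pos"]+[0,0,dz]);p=((u-[220,130]+.5)*4);print(p);cv2.circle(c,tuple(int(q) for q in p),3,(0,0,255),1)
cv2.imwrite("pics/c4.png",c)
E
```

```text
t 8.5 pos [0.448 0.015 0.208] [179.987   0.018 108.903] F [ 0.041 -0.005 -1.309] w 0.010673149245270611 39.99323844909668 q7 [ 21.864   9.836 -33.185 114.138   6.367  57.751   4.564]
turn/4deg [0.003 0.005 0.026] shift/.03 now-axes [ 7.166  1.772 -0.084] goal-axes [ 7.169  1.759 -0.082]
0.55 [ 0.    -0.005 -0.067]
[282.392 132.408]
[282.281 138.662]
[281.988 155.244]
[280.21  255.888]
```

View pics/c4.png

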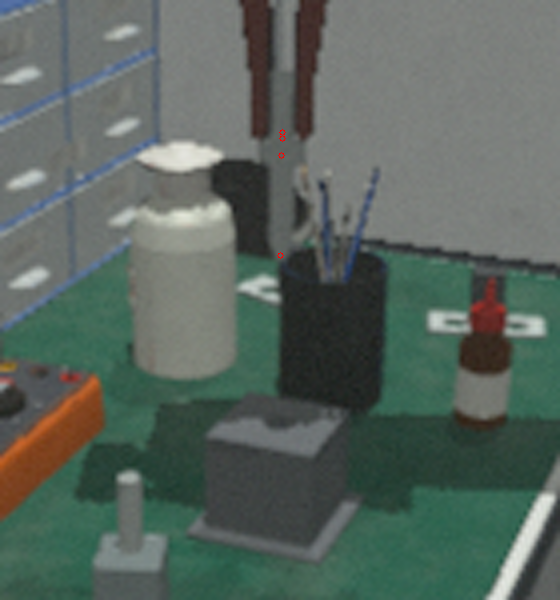

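The pin is held upright: nose at crop (282,256), in line with the TCP projection. Next I'll go over the fork.

arm_command(steps=[[[0.4,0.097,0,0,0,0,0],[0.8,0.2,0,0,0,0,0],[0.8,0.2,0,0,0,0,0],[0.8,0.2,0,0,0,0,0],[0.8,0.2,0,0,0,0,0],[0.8,0.2,0,0,0,0,0],[0.8,0.2,0,0,0,0,0],[0.8,0.2,0,0,0,0,0],[0.8,0.2,0.5,0,0,0,0],[0.37,0.075,0.8,0,0,0,0],[0,0,0.7,0,0,0,0],[0,0,0,0,0,0,0]]])

```text
time: 9.9
tool_pos: [0.4268, 0.236, 0.1451]
tool_rot: [-179.7, -0.0, 109.0]
force: [0.7, -0.0, -0.8]
grip_width: 0.0108
grip_force: 40.0
```

```bash
python3 - <<'E'
from h import *
go(.429,.2355,.082,108.8)
S=robot.get_image("side");o=robot.get_obs()
c=S["color"][190:340,180:320,::-1].copy();c=cv2.resize(c,None,fx=4,fy=4,interpolation=cv2.INTER_CUBIC)
def dot(P,col):
    u=proj(S,P);p=((u-[180,190]+.5)*4);print(p);cv2.circle(c,tuple(int(q) for q in p),3,col,1)
for dz in (-.008,-.064):dot(o["tool_pos"]+[0,0,dz],(0,0,255))
for P in ([.429,.2355,.066],[.4476,.1788,.108]):dot(P,(255,0,0))
cv2.imwrite("pics/c5.png",c)
E
```

```text
t 9.9 pos [0.427 0.236 0.145] [-179.695   -0.009  109.025] F [ 0.67  -0.041 -0.787] w 0.010769311316021452 39.993165135383606 q7 [ -2.425  20.088 -38.997 112.947  15.655  52.526 -30.389]
turn/4deg [-0.076 -0.002  0.056] shift/.03 now-axes [-0.039  0.076  2.102] goal-axes [-0.039  0.065  2.102]
[267.753 242.771]
[271.443 376.053]
[270.056 412.118]
[290.128 237.33 ]
```

View pics/c5.png

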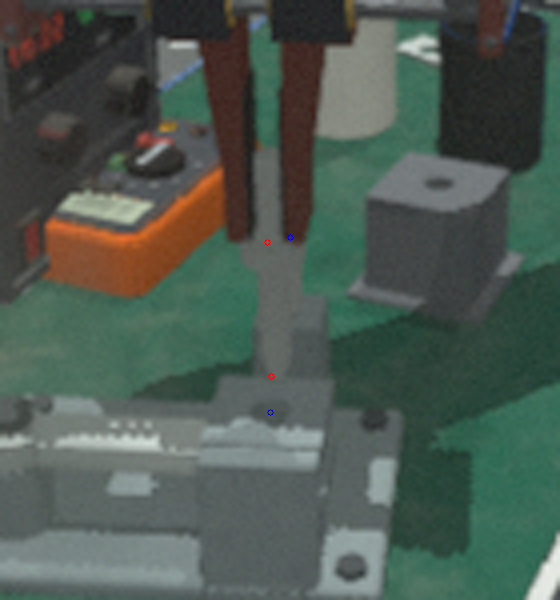

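Nose is at crop (277,375) and the hole at (271,411), so the pin needs about 2.5 mm in +x. I'll correct that and start down.

arm_command(steps=[[[-0.01,0.09,0,-0.04,0,0,0],[0,0,0,0,0,0,0],[0,0,0.25,0,0,0,0],[0,0,0.25,0,0,0,0],[0,0,0.2,0,0,0,0],[0,0,0.2,0,0,0,0],[0,0,0.1,0,0,0,0],[0,0,0,0,0,0,0],[0,0,0,0,0,0,0]]])

```text
time: 10.85
tool_pos: [0.4311, 0.2363, 0.1172]
tool_rot: [179.9, -0.0, 108.9]
force: [-2.7, 1.2, -2.5]
grip_width: 0.0107
grip_force: 40.0
```

```bash
python3 -c "
from h import *
go(.4295,.236,.080,108.8); print(robot.get_obs()['moment'])"
```

```text
t 10.85 pos [0.431 0.236 0.117] [179.922  -0.006 108.929] F [-2.741  1.219 -2.462] w 0.01068054558538378 39.985527992248535 q7 [ -3.625  22.428 -37.782 114.301  18.073  48.995 -32.387]
turn/4deg [ 0.019 -0.001  0.032] shift/.03 now-axes [ 0.009 -0.057  1.242] goal-axes [ 0.009 -0.055  1.242]
[ 0.322  0.713 -0.037]
```

arm_command(steps=[[[0.01,-0.05,0,0,0,0,0],[0,0,0.12,0,0,0,0],[0,0,0.12,0,0,0,0],[0,0,0.12,0,0,0,0],[0,0,0.12,0,0,0,0],[0,0,0.1,0,0,0,0],[0,0,0,0,0,0,0]]])

```text
time: 11.55
tool_pos: [0.4303, 0.2361, 0.0997]
tool_rot: [179.9, -0.0, 108.9]
force: [0.0, 1.2, -2.4]
grip_width: 0.0106
grip_force: 40.0
```

```bash
python3 -c "
from h import *
go(.4295,.236,.080,108.8); print(robot.get_obs()['moment'])"
```

```text
t 11.55 pos [0.43  0.236 0.1  ] [179.866  -0.002 108.915] F [ 0.041  1.248 -2.425] w 0.010588465620069024 39.98943507671356 q7 [ -4.454  23.772 -37.006 115.348  19.493  46.832 -33.717]
turn/4deg [ 0.034 -0.     0.029] shift/.03 now-axes [ 0.007 -0.027  0.658] goal-axes [ 0.007 -0.025  0.658]
[0.334 0.172 0.027]
```

arm_command(steps=[[[0,0,0.12,0,0,0,0],[0,0,0.12,0,0,0,0],[0,0,0.12,0,0,0,0],[0,0,0.12,0,0,0,0],[0,0,0.1,0,0,0,0],[0,0,0.06,0,0,0,0],[0,0,0.05,0,0,0,0],[0,0,0,0,0,0,0],[0,0,0,0,0,0,0]]])

```text
time: 12.45
tool_pos: [0.4303, 0.2363, 0.0799]
tool_rot: [179.8, 0.0, 108.9]
force: [-4.0, 1.3, 6.8]
grip_width: 0.0106
grip_force: 40.0
```

```bash
python3 -c "
from h import *
go(.4295,.236,.080,108.8); print(robot.get_obs()['moment'])"
```

```text
t 12.45 pos [0.43  0.236 0.08 ] [179.834   0.011 108.919] F [-3.952  1.268  6.804] w 0.010555750542638019 39.999704360961914 q7 [ -5.51   25.457 -35.977 116.276  21.213  44.504 -35.267]
turn/4deg [0.041 0.003 0.03 ] shift/.03 now-axes [-0.001 -0.029 -0.002] goal-axes [-0.001 -0.029 -0.002]
[0.2   0.835 0.012]
```

arm_command(steps=[[[0,-0.025,0,0,0,0,0],[0,0,0.06,0,0,0,0],[0,0,0.06,0,0,0,0],[0,0,0,0,0,0,0]]])

```text
time: 12.85
tool_pos: [0.4304, 0.2365, 0.0793]
tool_rot: [179.7, 0.1, 108.9]
force: [-12.8, -4.6, 43.8]
grip_width: 0.0109
grip_force: 40.1
```

Firm stop at the seated height, so I'll unload, release and lift away.

arm_command(steps=[[[0,0,-0.11,0,0,0,0],[0,0,0,0,0,0,0.5],[0,0,0,0,0,0,0.5],[0,0,0,0,0,0,0.5],[0,0,0,0,0,0,0.5],[0,0,-0.3,0,0,0,0.5],[0,0,-0.7,0,0,0,0.5],[0,0,-0.9,0,0,0,0.5],[0,0,-0.9,0,0,0,0.6],[0,0,-0.9,0,0,0,0.6],[0,0,-0.9,0,0,0,0.6],[0,0,-0.2,0,0,0,0.6]]])

```text
time: 14.05
tool_pos: [0.4304, 0.2367, 0.2265]
tool_rot: [179.6, -0.0, 108.9]
force: [-0.1, -0.1, -0.3]
grip_width: 0.0531
grip_force: 0.0
```

```bash
python3 - <<'E'
from h import *
go(.537,-.262,.223,70)
S=robot.get_image("side");c=S["color"][190:340,160:320,::-1].copy()
cv2.imwrite("pics/c6.png",cv2.resize(c,None,fx=4,fy=4,interpolation=cv2.INTER_CUBIC))
E
```

```text
t 14.05 pos [0.43  0.237 0.226] [179.574  -0.019 108.919] F [-0.12  -0.127 -0.284] w 0.053088095247278796 0.0 q7 [  0.534  14.298 -41.049 107.531  10.775  61.607 -25.809]
turn/4deg [ 0.101 -0.041  9.73 ] shift/.03 now-axes [-16.879  -2.029   0.096] goal-axes [-14.407   9.026   0.116]
```

View pics/c6.png

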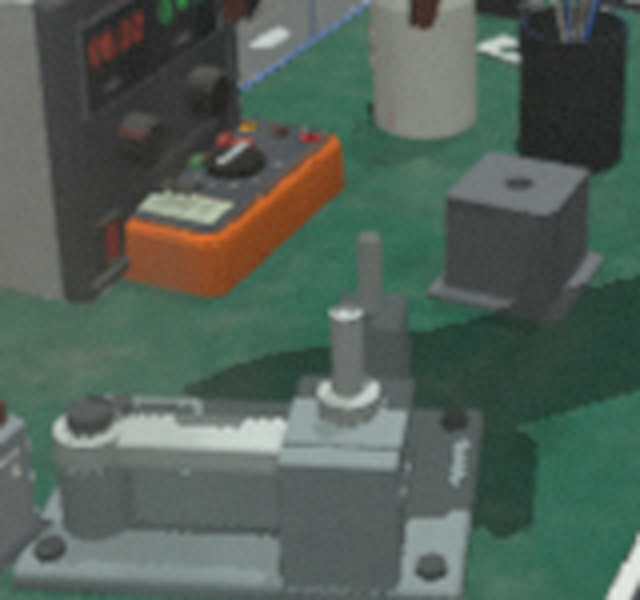

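The pin head sits flush on the upper tine (crop 347,395), with pin top (347,312) and dowel (370,237). On to the keeper.

arm_command(steps=[[[0,0,0,0.1,0,1,0.6],[0,0,0,0,0,1,0.6],[0,0,0,0,0,1,0.6],[0,0,0,0,0,1,0.6],[0,0,0,0,0,1,0.6],[0,0,0,0,0,1,0.6],[0,0,0,0,0,1,0.6],[0,0,0,0,0,1,0.6],[0,0,0,0,0,1,0.6],[0,0,0,0,0,0.73,0.6]]])

```text
time: 15.1
tool_pos: [0.4288, 0.2354, 0.2221]
tool_rot: [-179.7, 0.2, 69.8]
force: [-0.0, -0.3, 0.3]
grip_width: 0.0524
grip_force: 0.0
```

arm_command(steps=[[[-0.8,0.5,0,0,0,0,0.7],[-0.8,0.5,0,0,0,0,0.7],[-0.8,0.5,0,0,0,0,0.7],[-0.8,0.5,0,0,0,0,0.7],[-0.8,0.5,0,0,0,0,0.7],[-0.8,0.5,0,0,0,0,0.7],[-0.8,0.5,0,0,0,0,0.7],[-0.8,0.5,0,0,0,0,0.7],[-0.8,0.5,0,0,0,0,0.7],[-0.8,0.5,0,0,0,0,0.7],[-0.8,0.5,0,0,0,0,0.7],[-0.8,0.5,0,0,0,0,0.7]]])

```text
time: 16.3
tool_pos: [0.4994, -0.0976, 0.2222]
tool_rot: [-179.7, 0.2, 70.0]
force: [0.2, 0.3, -0.7]
grip_width: 0.0614
grip_force: 0.0
```

```bash
python3 - <<'E'
from h import *
go(.537,-.262,.15,70)
S=robot.get_image("side")
for u in((220,211),(258,194)):print(ray(S,u,0))
E
```

```text
t 16.3 pos [ 0.499 -0.098  0.222] [-179.709    0.166   69.998] F [ 0.157  0.287 -0.653] w 0.06142461604449073 0.0 q7 [ 23.882  14.004 -21.738 105.998   5.94   61.417 -20.15 ]
turn/4deg [-0.073  0.042 -0.001] shift/.03 now-axes [-4.714  3.064  2.404] goal-axes [-4.721  3.052  2.406]
[ 0.705 -0.152  0.   ]
[ 0.668 -0.305  0.   ]
```

arm_command(steps=[[[-0.8,0.5,0,-0.07,0.04,0,0.7],[-0.8,0.5,0,0,0,0,0.7],[-0.8,0.5,0,0,0,0,0.7],[-0.8,0.5,0,0,0,0,0.7],[-0.8,0.5,0,0,0,0,0.7],[-0.65,0.5,0.4,0,0,0,0.7],[0,0,0.8,0,0,0,0.7],[0,0,0.8,0,0,0,0.7],[0,0,0.4,0,0,0,0.7],[0,0,0,0,0,0,0.7]]])

```text
time: 17.35
tool_pos: [0.5354, -0.2575, 0.1489]
tool_rot: [-179.8, -0.0, 70.0]
force: [-0.1, 0.3, -0.3]
grip_width: 0.0613
grip_force: 0.0
```

```bash
python3 - <<'E'
from h import *
go(.537,-.262,.01,70)
T=robot.get_image("top");o=robot.get_obs()
c=T["color"][140:260,310:430,::-1].copy();c=cv2.resize(c,None,fx=4.5,fy=4.5,interpolation=cv2.INTER_CUBIC)
def dot(im,c,P,col,off,f=4.5):
    p=((proj(im,P)-off+.5)*f);cv2.circle(c,tuple(int(q) for q in p),3,col,1)
a=np.array([np.cos(np.radians(-20)),np.sin(np.radians(-20)),0])
pts=[np.array([.537,-.262,.005])+k*a for k in(-.05,-.03,.03,.05)]
for p in pts: dot(T,c,p,(0,0,255),[310,140])
S=robot.get_image("side");d=S["color"][130:250,240:360,::-1].copy();d=cv2.resize(d,None,fx=2.15,fy=4.5,interpolation=cv2.INTER_CUBIC)
cv2.imwrite("pics/c7.png",np.hstack([c,d]))
E
```

```text
t 17.35 pos [ 0.535 -0.258  0.149] [-179.823   -0.04    70.011] F [-0.1    0.348 -0.256] w 0.061313619110317574 0.0 q7 [ 33.159  25.808 -16.246  99.54    8.392  56.019  -6.264]
turn/4deg [-0.044 -0.01   0.003] shift/.03 now-axes [-0.125  0.114  4.631] goal-axes [-0.122  0.1    4.632]
```

View pics/c7.png

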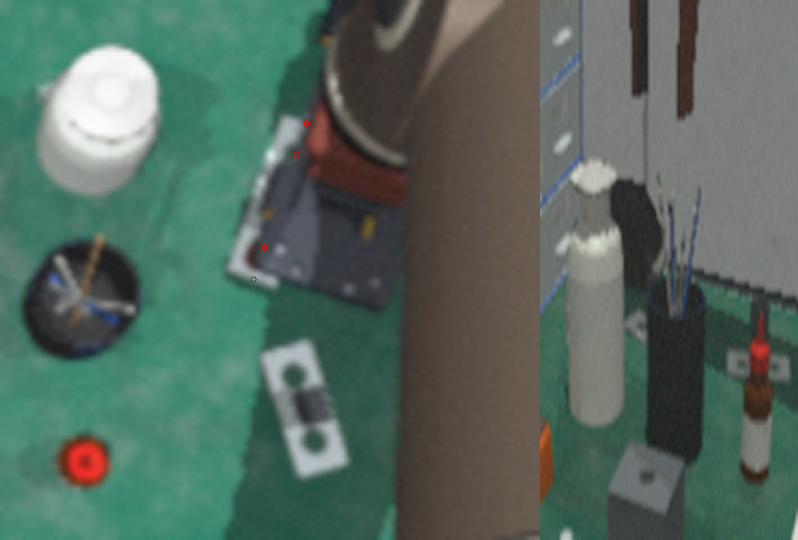

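The top view shows the gripper body clear of the bottles at (98,115) and (80,300), and the plate end lies where predicted (253,279). Descending on the rib.

arm_command(steps=[[[-0.085,0.1,0.4,-0.04,0,0,0.7],[0,0,0.7,0,0,0,0.7],[0,0,0.7,0,0,0,0.7],[0,0,0.7,0,0,0,0.7],[0,0,0.7,0,0,0,0.7],[0,0,0.6,0,0,0,0.7],[0,0,0.4,0,0,0,0.7],[0,0,0.2,0,0,0,0.7],[0,0,0,0,0,0,0.7],[0,0,0,0,0,0,0.7]]])

```text
time: 18.45
tool_pos: [0.5399, -0.2621, 0.0201]
tool_rot: [179.7, -0.0, 70.0]
force: [0.3, 0.1, 0.5]
grip_width: 0.0617
grip_force: 0.0
```

```bash
python3 -c "
from h import *
go(.5375,-.261,.011,70)"
```

```text
t 18.45 pos [ 0.54  -0.262  0.02 ] [179.686  -0.017  69.987] F [0.267 0.087 0.531] w 0.06171777657312506 0.0 q7 [ 31.556  35.391 -14.044 104.237  12.214  41.522  -9.144]
turn/4deg [ 0.078 -0.004 -0.003] shift/.03 now-axes [ 0.008 -0.09   0.303] goal-axes [ 0.008 -0.088  0.304]
```

arm_command(steps=[[[0.01,-0.08,0.1,0.07,0,0,0.7],[0,0,0.12,0,0,0,0.7],[0,0,0,0,0,0,0.7],[0,0,0,0,0,0,0.7]]])

```text
time: 18.85
tool_pos: [0.5372, -0.2608, 0.0128]
tool_rot: [-180.0, -0.0, 70.0]
force: [-0.2, -0.4, -0.8]
grip_width: 0.0613
grip_force: 0.0
```

```bash
python3 -c "
from h import *
go(.5375,-.261,.011,70)"
```

```text
t 18.85 pos [ 0.537 -0.261  0.013] [-179.969   -0.018   69.986] F [-0.249 -0.414 -0.778] w 0.06127400816245076 0.0 q7 [ 31.428  35.932 -13.902 104.533  12.373  41.038  -9.319]
turn/4deg [-0.008 -0.004 -0.004] shift/.03 now-axes [-0.002  0.011  0.062] goal-axes [-0.002  0.011  0.062]
```

Good; close on the rib.

arm_command(steps=[[[0,0,0,0,0,0,0.5],[0,0,0,0,0,0,0.3],[0,0,0,0,0,0,0.3],[0,0,0,0,0,0,0.3],[0,0,0,0,0,0,0.3],[0,0,0,0,0,0,0.3],[0,0,0,0,0,0,0.3]]], newtons=50)

```text
time: 19.55
tool_pos: [0.5374, -0.2609, 0.0129]
tool_rot: [-180.0, -0.0, 70.0]
force: [-0.0, 0.0, 1.3]
grip_width: 0.0377
grip_force: 50.0
```

```bash
python3 -c "
from h import *
go(.5375,-.261,.011,70)"
```

```text
t 19.55 pos [ 0.537 -0.261  0.013] [-179.987   -0.018   69.988] F [-0.037  0.001  1.301] w 0.03765838037252099 50.000054240226746 q7 [ 31.427  35.93  -13.903 104.525  12.374  41.029  -9.318]
turn/4deg [-0.003 -0.005 -0.003] shift/.03 now-axes [-0.002  0.006  0.063] goal-axes [-0.002  0.006  0.063]
```

arm_command(steps=[[[0,0,-0.3,0,0,0,0.3],[0,0,-0.6,0,0,0,0.3],[0,0,-0.8,0,0,0,0.3],[0,0,-0.8,0,0,0,0.3],[0,0,-0.8,0,0,0,0.3],[0,0,-0.8,0,0,0,0.3],[0,0,-0.8,0,0,0,0.3],[0,0,-0.8,0,0,0,0.3],[0,0,-0.8,0,0,0,0.3],[0,0,-0.6,0,0,0,0.3],[0,0,-0.3,0,0,0,0.3],[0,0,0,0,0,0,0.3]]])

```text
time: 20.75
tool_pos: [0.5376, -0.261, 0.2361]
tool_rot: [179.9, -0.0, 70.0]
force: [-0.6, 0.3, -2.2]
grip_width: 0.0375
grip_force: 50.0
```

```bash
python3 - <<'E'
from h import *
go(.439,.2075,.24,18.8)
for n in("side","top"):
  im=robot.get_image(n);o=robot.get_obs()
  for d in robot.pinpoint("keeper_long",im)[:2]: print(n,d["p"],world(im,d["at"])-o["tool_pos"])
E
```

```text
t 20.75 pos [ 0.538 -0.261  0.236] [179.92   -0.006  69.986] F [-0.635  0.283 -2.25 ] w 0.0375070904443089 49.99953746795654 q7 [ 33.92   21.305 -16.833  93.655   6.613  65.938  -4.533]
turn/4deg [ 0.018 -0.01  12.797] shift/.03 now-axes [13.549 -8.434 -0.139] goal-axes [  1.921 -15.844  -0.129]
side 0.59 [-0.    -0.001 -0.01 ]
```

arm_command(steps=[[[0.4,-0.25,0,0,0,0,0.3],[0.8,-0.5,0,0,0,0,0.3],[0.8,-0.5,0,0,0,0,0.3],[0.8,-0.5,0,0,0,0,0.3],[0.8,-0.5,0,0,0,0,0.3],[0.8,-0.5,0,0,0,0,0.3],[0.8,-0.5,0,0,0,0,0.3],[0.8,-0.5,0,0,0,0,0.3],[0.8,-0.5,0,0,0,0,0.3],[0.8,-0.5,0,0,0,0,0.3],[0.8,-0.5,0,0,0,0,0.3],[0.8,-0.5,0,0,0,0,0.3]]])

```text
time: 22.15
tool_pos: [0.4683, 0.0593, 0.2346]
tool_rot: [-179.9, -0.0, 70.0]
force: [-0.3, 1.0, -2.1]
grip_width: 0.0377
grip_force: 50.0
```

arm_command(steps=[[[0.8,-0.5,0,0,0,0,0.3],[0.8,-0.5,0,0,0,0,0.3],[0.8,-0.5,0,0,0,0,0.3],[0.8,-0.5,0,0,0,0,0.3],[0.8,-0.5,0,0,0,0,0.3],[0.3,-0.2,0,0,0,0,0.3],[0,0,0,0,0,0.8,0.3],[0,0,0,0,0,1,0.3],[0,0,0,0,0,1,0.3],[0,0,0,0,0,1,0.3],[0,0,0,0,0,1,0.3],[0,0,0,0,0,1,0.3]]])

```text
time: 23.35
tool_pos: [0.4372, 0.2057, 0.2346]
tool_rot: [-180.0, 0.1, 46.6]
force: [0.4, -0.3, -1.1]
grip_width: 0.0376
grip_force: 50.0
```

arm_command(steps=[[[0,0,0,0,0,1,0.3],[0,0,0,0,0,1,0.3],[0,0,0,0,0,1,0.3],[0,0,0,0,0,1,0.3],[0,0,0,0,0,1,0.3],[0,0,0,0,0,1,0.3],[0,0,0,0,0,1,0.3],[0,0,0,0,0,0,0.3],[0,0,0,0,0,0,0.3]]])

```text
time: 24.25
tool_pos: [0.4374, 0.2061, 0.2349]
tool_rot: [-180.0, 0.0, 18.9]
force: [0.4, -0.1, -1.0]
grip_width: 0.0375
grip_force: 50.0
```

```bash
python3 - <<'E'
from h import *
go(.439,.2075,.17,18.8)
for n in("side","top"):
  im=robot.get_image(n);o=robot.get_obs();save(im,n+"9.png")
  for l in("keeper_long","keeper_place","dowel_top"):
   for d in robot.pinpoint(l,im)[:1]: print(n,l,d["p"],world(im,d["at"]),world(im,d["at"])-o["tool_pos"])
E
```

```text
t 24.25 pos [0.437 0.206 0.235] [-179.98     0.041   18.898] F [ 0.359 -0.104 -1.023] w 0.037463403343662126 49.999642968177795 q7 [  -7.046   11.138  -27.261  108.119    5.711   62.107 -107.649]
turn/4deg [-0.005  0.01   0.025] shift/.03 now-axes [ 0.068 -0.027  2.162] goal-axes [ 0.067 -0.028  2.162]
side keeper_long 0.59 [0.437 0.206 0.219] [-0.001 -0.001 -0.016]
side keeper_place 0.74 [0.438 0.204 0.108] [ 0.    -0.002 -0.127]
side dowel_top 0.89 [0.451 0.175 0.106] [ 0.013 -0.031 -0.129]
top keeper_long 0.63 [0.439 0.211 0.222] [ 0.001  0.005 -0.013]
top keeper_place 0.67 [0.439 0.208 0.108] [ 0.002  0.002 -0.127]
top dowel_top 0.85 [0.45  0.182 0.105] [ 0.012 -0.025 -0.13 ]
```

arm_command(steps=[[[0.066,-0.027,0.3,0,0,0.02,0.3],[0,0,0.6,0,0,0,0.3],[0,0,0.7,0,0,0,0.3],[0,0,0.7,0,0,0,0.3],[0,0,0.5,0,0,0,0.3],[0,0,0.4,0,0,0,0.3],[0,0,0.2,0,0,0,0.3],[0,0,0,0,0,0,0.3],[0,0,0,0,0,0,0.3],[0,0,0,0,0,0,0.3]]])

```text
time: 25.65
tool_pos: [0.4397, 0.2081, 0.1338]
tool_rot: [-180.0, -0.1, 18.7]
force: [0.4, 0.0, -0.2]
grip_width: 0.0379
grip_force: 50.0
```

```bash
python3 - <<'E'
from h import *
go(.439,.2075,.131,18.8)
o=robot.get_obs();Rt=R.from_euler("xyz",o["tool_rot"],degrees=True)
S=robot.get_image("side");T=robot.get_image("top")
c=cv2.resize(S["color"][200:300,200:300,::-1],None,fx=6,fy=6,interpolation=cv2.INTER_CUBIC)[:, :480] if 0 else cv2.resize(S["color"][210:300,205:295,::-1],None,fx=5.5,fy=5.5,interpolation=cv2.INTER_CUBIC)
d=cv2.resize(T["color"][185:245,160:215,::-1],None,fx=5.5,fy=5.5,interpolation=cv2.INTER_CUBIC)
# expected plate outline (tool y = plate x, plate underside 12.9 mm beyond... TCP)
def D(im,img,P,off,col):
    p=(proj(im,P)-off+.5)*5.5;print(p.round(),end=" ");cv2.circle(img,tuple(int(q) for q in p),2,col,-1)
for im,img,off in((S,c,[205,210]),(T,d,[160,185])):
    for z in(.0129,.0079):
      for a,b in((.015,.05),(.015,-.05),(-.015,-.05),(-.015,.05)): D(im,img,o["tool_pos"]+Rt.apply([a,b,z]),off,(0,0,255))
    print()
    D(im,img,[.4476,.1788,.108],off,(255,0,0));D(im,img,[.429,.2355,.108],off,(255,0,0));print()
e=np.zeros((max(len(c),len(d)),c.shape[1]+d.shape[1],3),np.uint8);e[:len(c),:c.shape[1]]=c;e[:len(d),c.shape[1]:]=d
cv2.imwrite("pics/c8.png",e[:600,:800])
E
```

```text
t 25.65 pos [0.44  0.208 0.134] [-179.958   -0.063   18.707] F [ 0.362  0.008 -0.222] w 0.03791418771009859 49.99948561191559 q7 [  -9.181   18.313  -26.158  114.638   10.508   49.224 -112.37 ]
turn/4deg [-0.01  -0.016 -0.023] shift/.03 now-axes [-0.03   0.012  0.093] goal-axes [-0.029  0.012  0.093]
[212. 144.] [153. 319.] [270. 324.] [313. 148.] [212. 129.] [153. 302.] [270. 307.] [313. 133.] 
[261. 216.] [230. 324.] 
[251. 113.] [ 35. 187.] [ 55. 252.] [272. 177.] [249. 112.] [ 32. 186.] [ 52. 251.] [270. 176.] 
[226. 167.] [ 98. 209.]
```

View pics/c8.png

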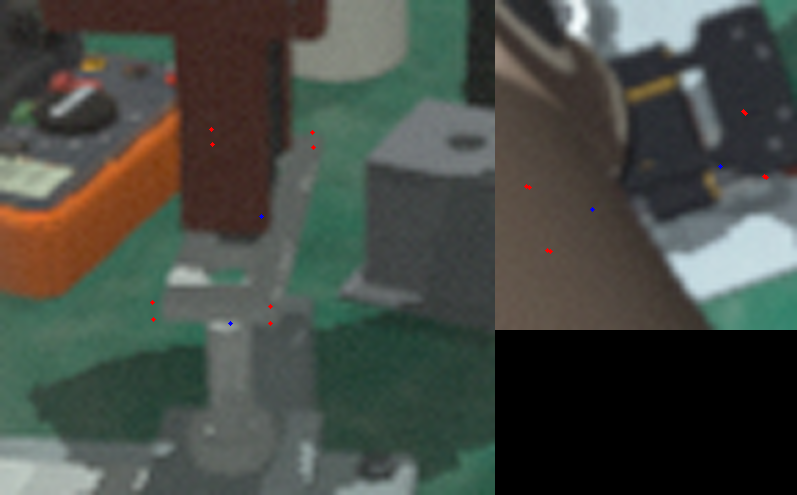

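```bash
python3 - <<'E'
from h import *
o=robot.get_obs();Rt=R.from_euler("xyz",o["tool_rot"],degrees=True);S=robot.get_image("side")
E=lambda s,b:(proj(S,o["tool_pos"]+Rt.apply([s+.015,b,.0129]))+proj(S,o["tool_pos"]+Rt.apply([s-.015,b,.0129])))/2
k=.5/4-.5
pin=np.array([347/4+160+k,312/4+190+k]);dow=np.array([370/4+160+k,237/4+190+k])
print("obs pin",pin,"dowel",dow, "model",proj(S,[.429,.2355,.108]),proj(S,[.4476,.1788,.108]))
for s in(0,-.001,-.002,-.003):
    e=(E(s,-.05)-[205,210]+.5)*5.5
    P=[o["tool_pos"]+Rt.apply([s,b,.0129]) for b in(-.03,.03)]
    print(s,"end mid col",e.round(1),"holes at z.108:",[proj(S,np.r_[p[:2],.108]) for p in P])
im=S["color"].astype(int)
for r in(266,267): print(r,im[r,228:262].sum(1)//3)
E
```

```text
obs pin [246.375 267.625] dowel [252.125 248.875] model [246.32754364 268.32068398] [252.03198095 248.8325491 ]
0 end mid col [212.3 321.8] holes at z.108: [array([245.39834216, 268.48309007]), array([250.8612674 , 248.85581808])]
-0.001 end mid col [216.2 321.9] holes at z.108: [array([246.07990986, 268.50920077]), array([251.48501975, 248.87859647])]
-0.002 end mid col [220.1 322.1] holes at z.108: [array([246.76156151, 268.53531469]), array([252.10884238, 248.90137742])]
-0.003 end mid col [224.  322.2] holes at z.108: [array([247.44329712, 268.56143182]), array([252.7327353 , 248.92416093])]
266 [ 83  88  86  84  83  88  95 101 101 103 101 102  97  98  99 101 102 102
 102  99 100 102 100  99 101  98  96  92  88  83  88  88  91  84]
267 [ 88  86  86  84  83  81  93 101 103 101  97 102 102 101 103 102 103 100
 101 101 101 100  97 103 101 100  99  92  80  73  76  77  79  83]
```

The plate's near end is centred at crop column 221. That puts its holes within about 0.5 mm of the pin and dowel axes. I'll lower it the last 2.7 mm.

arm_command(steps=[[[0,0,0.05,0,0,0,0.3],[0,0,0.03,0,0,0,0.3],[0,0,0,0,0,0,0.3],[0,0,0,0,0,0,0.3],[0,0,0,0,0,0,0.3]]])

```text
time: 26.3
tool_pos: [0.4392, 0.2079, 0.1307]
tool_rot: [-180.0, 0.0, 18.7]
force: [0.2, 0.4, -1.8]
grip_width: 0.0375
grip_force: 50.0
```

```bash
python3 -c "
from h import *
go(.4397,.2081,.131,18.8);print(robot.get_obs()['qd'])"
```

```text
t 26.3 pos [0.439 0.208 0.131] [-179.962    0.016   18.709] F [ 0.214  0.445 -1.798] w 0.03747860611028072 49.99946057796478 q7 [  -9.255   18.556  -26.097  114.818   10.651   48.905 -112.502]
turn/4deg [-0.01   0.004 -0.023] shift/.03 now-axes [ 0.017 -0.002 -0.011] goal-axes [ 0.017 -0.002 -0.011]
[ 0.089  0.003 -0.06  -0.033 -0.065  0.025  0.086]
```

```bash
python3 -c "
from bench import robot
print(robot.sign_off())"
```

```text
the job is handed in; nothing more can be done
None
```

The pin is seated with its head on the fork and released, and the long keeper is held level about 10 mm above the pin and dowel tops, its holes within about 0.5 mm of both axes by the side camera; I handed the job in at 26 s.

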